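# Bolt down the lid of the cutlery travel box

### The job

The aluminium travel box is packed with cutlery, its lid riding high on the springy rubber seal. Press the lid down against the seal and slide the barrel bolt on it all the way across, through the keeper on the box's side; the keeper has been knocked and sits at a height you must find by feel, pushing the bolt lightly while you press the lid down or ease it up. Then turn the bolt's handle right down into the notch at the end of its slot so that it cannot shake loose, and let go. Use a light hand: pushes of 5 to 15 N do every step, and nothing may be rammed, jammed or leaned on with 30 N; leave the things standing around where they are.

Things in the scene. Friction and masses are not known exactly. Their poses are not given: they have to be found in the camera images.
- box: Aluminium travel box, 220 (x) x 300 (y) x 118 mm high shut, fixed to the table. Origin: centre of its underside, on the table. Axes: +x to the back with the lid's hinge (line x = 112, z = 104 mm), -x its front, +y its left, z up; all offsets in the other entries are in this frame, mm, lid shut. Bolt axis: along y at x = -94, z = 132. Lid: flat top z = 118, front edge x = -112.
- lid (a joint): Lid angle, rad: 0 = down on two hard rubber stops, grows as it opens upward. It starts resting on the springy front seal at 0.05 to 0.06, with the bolt 10 to 12.5 mm higher than when down. Pressing it down at the bolt takes a force that grows evenly to 11 to 15 N at the stops; let go, it springs up again, unless the bolt is in the keeper.
- bolt (a joint): Bolt travel, m, along the box's +y (to the left): 0 = drawn back; 0.024 nose at the keeper's mouth; 0.042 home, the handle's stem against the slot's end, level with the notch. The handle turns down freely only between 0.040 and 0.042. Friction 1.5 N, a few N more while the rod bears on the keeper; stays where it is left. Starts at 0 to 0.010.
- handle (a joint): Handle angle about the bolt's axis, rad: 0 = upright; about 1.5 = lying level on the rest in the notch, pointing to the box's -x, out over its front edge. In the straight slot it has about 0.2 of play either way. It stays where it is left. Starts within 0.12 of upright.
- knob (a point): Centre of the handle's knob: a plain dark steel cylinder 16 mm across, 32 mm long, along the handle, from 22 to 54 mm out from the bolt's axis on an 8 mm stem. This point is 38 mm out from the axis; with the handle up it is at y = 72 plus the bolt's travel.
- barrel: Bolt barrel on the lid's front left: slotted steel tube 22 mm across, on a 38 x 98 mm base plate. The handle's stem slides in the slot along its top; at the slot's left end a notch (y = 108 to 118) runs down the tube's front side to a small rest for the stem. Origin on the bolt's axis at y = 0; moves with the lid; axes as the box's.
- rod: The bolt's rod: 12 mm round steel, nose cut square. Origin on its axis at the handle's stem; the nose is 60 mm ahead (+y). It goes through a 14.4 mm hole in the keeper, a steel block 36 (x) x 14 (y) mm on the box's left side (mouth y = 156, far side y = 170). The hole's axis is somewhere between z = 132 and 139.5, not measured: within about 1.2 mm the rod enters, else its nose butts on the block.
- buffers: Two small hard rubber stops on the rim's front corners, at x = -104, y = +144 and -144, top z = 104, on which the shut lid stands. Origin: the box's origin.
- cutlery_roll: Bystander: a cutlery roll, 41 x 222 x 38 mm, lying on the table in front of the box. Origin centre of its underside.
- ramekin: Bystander: a white ramekin, 65 mm across, 37 mm high, on the table at the box's front left. Origin centre of its underside.
- bell: Bystander: a service bell, 85 mm across, 64 mm high, on the table at the box's front right. Origin centre of its underside.

How it is judged:
By the outcome, as a careful person would: the job done as asked, in the order asked, and still so for the second after the job is handed in, with the robot touching nothing.
It also fails if it takes over 69 s, if anything falls off the work surface, if the arm or the gripper's body presses on something with over 40 N, if the wrist force passes 120 N, or if a joint passes its speed limit or range.

### The arm

A 6-joint arm with a two-finger parallel gripper is mounted at the origin on a cart in front of the work surface, level with it; the furniture and walls round the work are solid. World frame = base frame: x ahead of the robot, y to its left, z up, the work surface at z = 0. Lengths are in m, angles in rad, forces in N, time in s.
With the tool pointing down it reaches from about 0.25 to 0.725 m from the base axis. Payload 9.7 kg.
Tool frame: the origin (TCP) lies midway between the tips of the shut fingers; the grasp point (between the pads) lies 19 mm behind it (hold_point_z is the y of the grasp point in the tool frame, in m); y points along the fingers, z is the direction in which the jaws open and shut, and the axes are right-handed (so a half turn about y gives the same grasp; the last joint's range is limited). The gripper opens to 85 mm and grips with 20 to 120 N. Pads are 22 mm wide; open, the fingers measure 114 mm over their backs; the gripper's body (76 mm by 85 mm) begins 54 mm behind the grasp point. The pads swing forward as they close: fully open they stand 13 mm farther back than shut.
Start: joints at [1.318, 0.087, 0.176, 1.66, 0, 1.571], TCP at [0.138, 0.533, 0.231] pointing down, gripper open.
Joint ranges: [-3.13, 3.13], [-0.85, 1.81], [-1.15, 1.24], [-2.2, 2.28], [-1.44, 1.52], [-3.14, 3.14]. Speed limits (rad/s): [2.22, 2.22, 2.57, 3.14, 3.14, 3.14].

### API

Orientations are given as a rotation vector (axis times angle).
In Python, from workcell import * gives the robot as it stands.
- The arm moves only by the shell command python3 -m creep 'ROWS' [FORCE]. ROWS is JSON, a list of rows, each a list of 7 numbers: the shift along the world's x, y, z in m, then the turn, a rotation vector about the world's x, y, z in rad, then the closure in counts, from 0 (fully open) to 255 (shut). In form: [[tx, ty, tz, rx, ry, rz, fingers], ...]. A call has 1 to 5 rows; each row is the pose to reach, as a shift and turn from the pose commanded when the call began; what a row does not reach only later rows make up. A row lasts 1/8 s, in which the tool goes at most 62.5 mm and 10.7 degrees, less where a joint would pass 70% of its speed; a pose out of reach is approached as far as the arm can. A call with a gripper value outside its range is refused whole. The fingers move at their own pace and stop on an object; FORCE is the grip in N (left out, the last holds). Time passes only in rows, so rows that repeat a pose let the fingers close. It gives the time, the measured TCP pose, the force and the opening at its end, in the units of the state.
- observe(): the state, without advancing time (a new reading comes with each control period).
- camera(name): name is "scene" or "top" or "wrist"; returns the picture (384x512x3 uint8, red, green, blue); there is no depth.
- camera_params(name): a dict with "K" (3x3 intrinsics, pixels), "distortion" ([k1, k2, p1, p2, k3] as OpenCV has them; the pictures are not rectified), "R" (3x3) and "t" (3): a world point X has camera coordinates R X + t; the wrist camera has in their place "T_tool_cam" (4x4, takes a point from camera to tool coordinates, whose origin is the TCP and whose axes are the tool frame's). Camera axes: x right, y down, z forward; pixel columns grow to the right and rows downward; lengths in m; the calibration is good to about 2 mm. A picture is of the moment at which its call begins: read the wrist's pose just before it. camera_params takes no time and is no camera call.
- finish_job(): hands the job in, once; it reports no verdict.
Trained networks look in the newest picture that a camera, given by its name, has taken for a name from the list of things; names that differ only in an ending like _2 or _b are one class to them, and where a whole thing is asked for, a point or a joint stands for the part that bears it (a point fixed in the world has none). Each returns a list of dicts, best first, with "p" (0 to 1); they miss things now and then, are a little off and sometimes report something else, mostly with a low value. They report only what shows in the picture. A call takes as long as a camera call.
- trace(label, camera): "pixels" (384x512 bool, what is visible of it).
- place_of(label, camera): "point" ([x, y, z] in m, in world coordinates, good to about 4 mm: a listed point, or the origin of a listed thing).
The state is a dict: "t": time; "joint_positions": joint angles; "qd": joint speeds; "tau": joint torques, N m; "position": TCP position; "tool_rot": TCP orientation; "ft_force": force on the tool from outside, world axes, zero at the start; "wrist_torque": the same for the moment, N m; "width": finger opening in m.
Only numpy, scipy, OpenCV 4.12 (cv2) and the standard library are available. Lean on these libraries where they do the work, as an engineer would, in place of code of your own. Each camera call takes 0.05 s, during which the arm holds its last target.

## Working session

There is one attempt and no reset: what is moved stays moved. The work goes in short steps, Python scripts to look and compute and a shell command to move; the robot and the scene stay as the last step left them, time stands still between calls to the robot, and variables do not carry over. Pictures are saved under pics/ and viewed, and the job is handed in when it is done.

```bash
ls; mkdir -p pics; cat > h.py <<'E'
from workcell import *
import numpy as np, cv2
def save(c,n):
    im=camera(c); cv2.imwrite('pics/'+n,cv2.cvtColor(im,cv2.COLOR_RGB2BGR)); return im
E
python3 - <<'E'
from h import *
s=observe()
print({k:np.round(v,3).tolist() for k,v in s.items()})
for c in ['scene','top','wrist']:
    save(c,c+'0.png')
for c in ['scene','top']:
    for l in ['box','knob','barrel','rod','cutlery_roll','ramekin','bell']:
        r=place_of(l,c); print(c,l,[(np.round(q['point'],4).tolist(),round(q['p'],2)) for q in r[:2]])
    print({k:np.round(v,3).tolist() for k,v in camera_params(c).items()})
print(hold_point_z if 'hold_point_z' in globals() else None, camera_params('wrist')['T_tool_cam'])
E
```

```text
pics
{'t': 0.0, 'joint_positions': [1.318, 0.087, 0.175, 1.66, -0.0, 1.571], 'qd': [0.001, 0.001, -0.001, 0.001, -0.001, -0.0], 'tau': [-0.002, -52.038, 46.481, 0.016, -0.0, -0.0], 'position': [0.138, 0.532, 0.231], 'tool_rot': [-1.563, 0.199, -0.198], 'ft_force': [0.48, 0.065, -0.692], 'wrist_torque': [-0.036, -0.003, 0.029], 'width': 0.085}
scene box [([0.6104, -0.1209, 0.0033], 0.57)]
scene knob [([0.5336, -0.0272, 0.1837], 0.62), ([0.4364, -0.0757, 0.0001], 0.32)]
scene barrel [([0.5195, -0.1008, 0.1416], 0.81)]
scene rod [([0.5296, -0.0246, 0.1433], 0.4)]
scene cutlery_roll [([0.43, -0.0777, 0.0005], 0.9)]
scene ramekin [([0.4776, 0.1225, -0.0007], 0.97)]
scene bell [([0.4051, -0.2773, 0.0008], 0.89)]
{'K': [[397.557, 0.0, 262.153], [0.0, 397.557, 185.769], [0.0, 0.0, 1.0]], 'distortion': [0.015, 0.0, 0.0, 0.0, 0.0], 'R': [[0.856, -0.517, 0.005], [-0.312, -0.523, -0.793], [0.413, 0.678, -0.609]], 't': [-0.537, 0.227, 0.867]}
top box [([0.6078, -0.1243, 0.001], 0.56)]
top knob [([0.54, -0.0283, 0.1778], 0.55)]
top barrel []
top rod [([0.5368, -0.0262, 0.1416], 0.6)]
top cutlery_roll [([0.404, -0.281, -0.002], 0.75), ([0.4354, -0.0809, -0.0014], 0.58)]
top ramekin [([0.4766, 0.1274, 0.0023], 0.69)]
top bell [([0.4071, -0.2814, -0.0007], 0.58), ([0.5391, -0.0253, 0.1806], 0.4)]
{'K': [[493.631, 0.0, 261.0], [0.0, 493.631, 193.277], [0.0, 0.0, 1.0]], 'distortion': [-0.133, 0.0, 0.0, 0.0, 0.0], 'R': [[-0.019, -1.0, 0.001], [-0.998, 0.019, -0.059], [0.059, -0.002, -0.998]], 't': [-0.114, 0.55, 1.483]}
-0.0187 [[-6.41443908e-04  9.62208504e-01  2.72313023e-01 -6.93178483e-02]
 [ 9.06923349e-04 -2.72312407e-01  9.62208465e-01 -1.42857305e-01]
 [ 9.99999383e-01  8.64169797e-04 -6.97976224e-04  3.37840122e-04]
 [ 0.00000000e+00  0.00000000e+00  0.00000000e+00  1.00000000e+00]]
```

View pics/scene0.png

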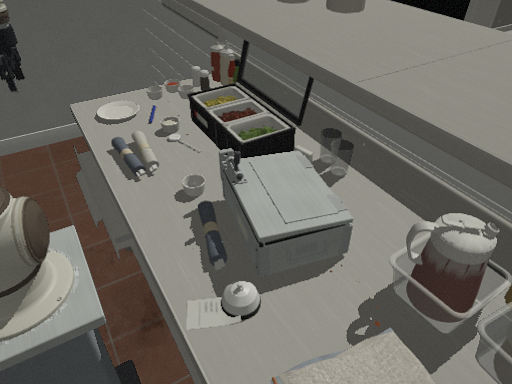

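View pics/top0.png

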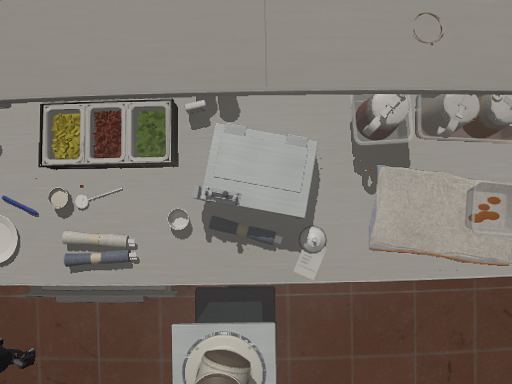

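View pics/wrist0.png

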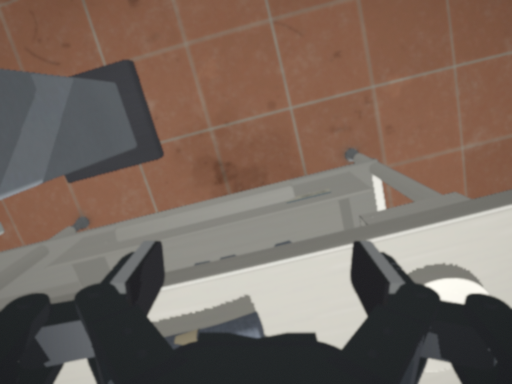

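```bash
python3 - <<'E'
import cv2
a=cv2.imread('pics/top0.png')[110:260,170:340]; cv2.imwrite('pics/top0z.png',cv2.resize(a,None,fx=4.5,fy=4,interpolation=cv2.INTER_CUBIC)[:600])
a=cv2.imread('pics/scene0.png')[140:275,175:355]; cv2.imwrite('pics/scene0z.png',cv2.resize(a,None,fx=4.4,fy=4.4,interpolation=cv2.INTER_CUBIC))
E
```

```text
(no output)
```

View pics/top0z.png

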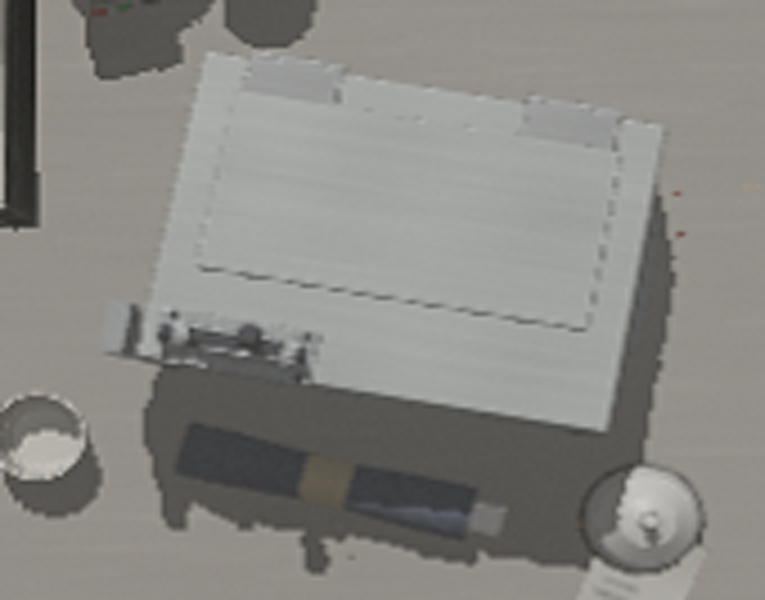

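View pics/scene0z.png

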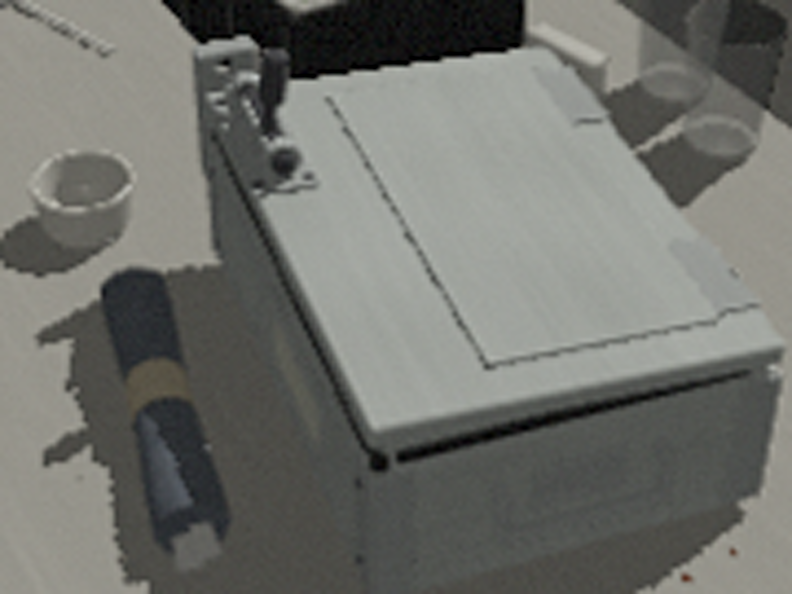

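```bash
cat >> h.py <<'E'
from scipy.optimize import least_squares
P={c:camera_params(c) for c in ['scene','top']}
def proj(c,X):
    p=P[c]; r=cv2.Rodrigues(np.array(p['R']))[0]
    return cv2.projectPoints(np.array(X,float).reshape(-1,3),r,np.array(p['t'],float),np.array(p['K']),np.array(p['distortion']))[0].reshape(-1,2)
def box2w(X,b):  # m
    X=np.array(X,float).reshape(-1,3); c,s=np.cos(b[2]),np.sin(b[2])
    return np.c_[b[0]+c*X[:,0]-s*X[:,1], b[1]+s*X[:,0]+c*X[:,1], X[:,2]]
def lid(X,a): # rotate about hinge
    X=np.array(X,float).reshape(-1,3); d=X-[.112,0,.104]
    c,s=np.cos(a),np.sin(a)   # front goes up
    return np.c_[.112+c*d[:,0]+s*d[:,2], X[:,1], .104-s*d[:,0]+c*d[:,2]]
E
python3 - <<'E'
from h import *
bl=[.112,.15,.118];br=[.112,-.15,.118];fr=[-.112,-.15,.118]
pt=np.array([[216,123.3],[317.3,141.5],[305.1,217.5]]);ps=np.array([[300.5,151.8],[353,219.1],[259.8,238.2]])
def f(b):
    W=box2w(lid([bl,br,fr],b[3]),b)
    return np.r_[(proj('top',W)-pt).ravel(),(proj('scene',W)-ps).ravel(), (b[3]-.055)/.005]
r=least_squares(f,[.61,-.12,-.15,.055]); print(r.x,np.round(r.fun,1))
b=r.x
for tr in (0,.005,.01):
    print(box2w(lid([-.094,.072+tr,.170],b[3]),b), proj('top',box2w(lid([-.094,.072+tr,.186],b[3]),b)),proj('scene',box2w(lid([-.094,.072+tr,.186],b[3]),b)))
for c in ['scene','top']: print(c,proj(c,box2w(lid([-.094,0,.132],b[3]),b)))
im=camera('top')
for l in ['knob','rod','handle','bolt']:
  for c in ['top','scene']:
    if l=='knob' and c=='scene': camera('scene')
    q=trace(l,c)
    if q: 
        ys,xs=np.nonzero(q[0]['pixels']); print(l,c,q[0]['p'],xs.min(),xs.max(),ys.min(),ys.max(),xs.mean(),ys.mean())
E
```

```text
[ 0.60748105 -0.12265718 -0.20190046  0.0553335 ] [-0.2 -0.9  1.6 -0.3  0.4  0.8 -1.2 -2.1  1.2 -0.6 -1.1  0.1  0.1]
[[ 0.53371361 -0.03406493  0.18129187]] [[227.4878376  194.95077185]] [[236.63309972 153.02022148]]
[[ 0.53471627 -0.02916649  0.18129187]] [[225.65048929 194.61042122]] [[236.03081556 151.94239731]]
[[ 0.53571892 -0.02426805  0.18129187]] [[223.81367376 194.27013901]] [[235.433239   150.87300126]]
scene [[245.1087994  188.80256883]]
top [[254.05257957 201.80317624]]
knob scene 0.47 234 240 151 168 236.85393258426967 158.48314606741573
rod top 0.52 299 325 226 253 311.9189189189189 239.6216216216216
rod scene 0.55 230 241 159 178 235.08333333333334 167.94444444444446
bolt scene 0.51 231 240 151 177 235.88888888888889 159.34259259259258
```

```bash
cat >> h.py <<'E'
from scipy.spatial.transform import Rotation as R
b0=[0.6075,-0.1227,-0.202]
E
python3 - <<'E'
from h import *
s=observe(); T=R.from_rotvec(s['tool_rot']).as_matrix(); print(s['t']); print(np.round(T,3))
y=np.array([.2005,.9797,0]); d=np.array([0,0,-1.])
for sg in (1,-1):
    z=sg*y; x=np.cross(d,z); Td=np.c_[x,d,z]
    print(sg,np.round(R.from_matrix(Td@T.T).as_rotvec(),3))
print(np.array([.536,-.028,.235])-s['position'])
E
```

```text
1.35
[[ 0.968  0.     0.25 ]
 [-0.25  -0.     0.968]
 [ 0.    -1.    -0.   ]]
1 [0.    0.    0.051]
-1 [ 0.    -0.    -3.091]
[ 0.39844411 -0.56051272  0.00372057]
```

```bash
python3 -m creep '[[0.035,-0.05,0.005,0,0,0.01,0],[0.07,-0.1,0.01,0,0,0.02,0],[0.105,-0.15,0.01,0,0,0.03,0],[0.14,-0.2,0.01,0,0,0.04,0],[0.175,-0.25,0.01,0,0,0.05,0]]' 30
python3 -m creep '[[0.035,-0.05,0,0,0,0,0],[0.07,-0.1,0,0,0,0,0],[0.105,-0.15,0,0,0,0,0],[0.14,-0.2,0,0,0,0,0],[0.175,-0.25,0,0,0,0,0]]'
```

```text
t: 1.98
position: [0.3133, 0.2809, 0.2415]
tool_rot: [-1.564, 0.158, -0.159]
ft_force: [1.0, 0.8, -0.2]
width: 0.0857
t: 2.6
position: [0.4885, 0.0305, 0.2415]
tool_rot: [-1.565, 0.159, -0.16]
ft_force: [0.6, 0.4, -0.1]
width: 0.0855
```

```bash
python3 - <<'E'
from h import *
s=observe(); print(s['t'],s['position'],np.round(np.array([.536,-.028,.235])-s['position'],4)); print(np.round(R.from_rotvec(s['tool_rot']).as_matrix(),3),s['ft_force'])
save('wrist','w1.png')
for l in ['knob','rod','barrel']:
    r=place_of(l,'wrist'); print(l,[(np.round(q['point'],4).tolist(),round(q['p'],2)) for q in r[:2]])
E
```

```text
2.6 [0.48845426 0.03053965 0.24153858] [ 0.0475 -0.0585 -0.0065]
[[ 0.979  0.001  0.202]
 [-0.202  0.     0.979]
 [ 0.001 -1.     0.   ]] [ 0.62193675  0.35780879 -0.11424833]
knob [([0.5354, -0.0271, 0.1819], 0.6)]
rod [([0.5328, -0.0275, 0.1406], 0.7)]
barrel []
```

View pics/w1.png

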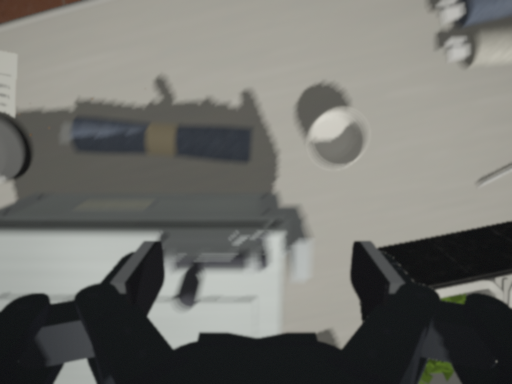

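```bash
python3 -m creep '[[0.024,-0.029,0,0,0,0,0],[0.047,-0.058,0,0,0,0,0],[0.047,-0.058,0,0,0,0,0]]'
python3 - <<'E'
from h import *
s=observe(); print(s['position'])
save('wrist','w2.png')
for l in ['knob','rod','barrel','box']:
    r=place_of(l,'wrist'); print(l,[(np.round(q['point'],4).tolist(),round(q['p'],2)) for q in r[:2]])
E
```

```text
t: 3.18
position: [0.5349, -0.0254, 0.241]
tool_rot: [-1.565, 0.16, -0.159]
ft_force: [-0.4, 1.0, -0.3]
width: 0.0851
[ 0.53494698 -0.02540636  0.24095797]
knob [([0.535, -0.0269, 0.1843], 0.97)]
rod []
barrel []
box []
```

View pics/w2.png

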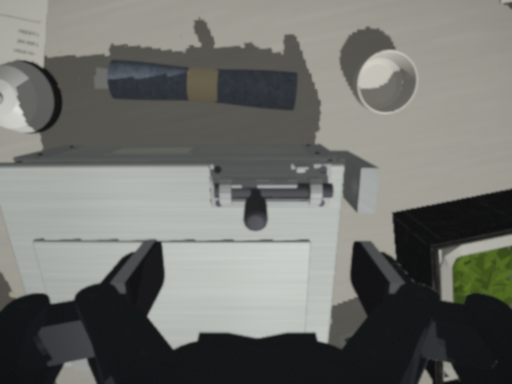

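```bash
python3 -m creep '[[0,0,-0.025,0,0,0,80],[0,0,-0.045,0,0,0,120],[0,0,-0.06,0,0,0,150],[0,0,-0.07,0,0,0,150],[0,0,-0.073,0,0,0,150]]' 25
python3 - <<'E'
from h import *
s=observe(); print(s['position'],s['width'],s['ft_force'])
save('wrist','w3.png')
E
```

```text
t: 4.05
position: [0.5344, -0.0253, 0.168]
tool_rot: [-1.565, 0.159, -0.159]
ft_force: [0.4, 0.3, 0.7]
width: 0.0356
[ 0.53439884 -0.02529513  0.16803735] 0.03556856966855977 [0.41323877 0.32396137 0.7089413 ]
```

View pics/w3.png

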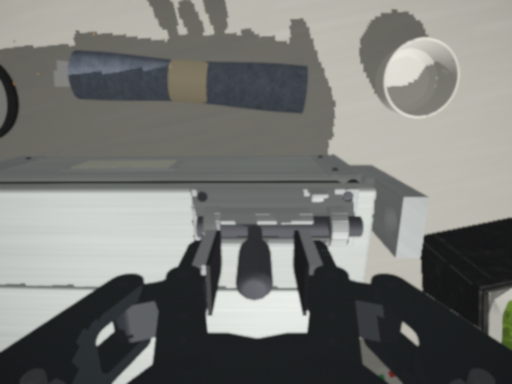

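```bash
python3 -m creep '[[0,0,0,0,0,0,190],[0,0,0,0,0,0,220],[0,0,0,0,0,0,255],[0,0,0,0,0,0,255],[0,0,0,0,0,0,255]]' 30
python3 - <<'E'
from h import *
save('wrist','w4.png')
E
```

```text
t: 4.72
position: [0.5346, -0.0255, 0.1684]
tool_rot: [-1.565, 0.159, -0.159]
ft_force: [0.2, 0.1, 2.1]
width: 0.015
```

View pics/w4.png

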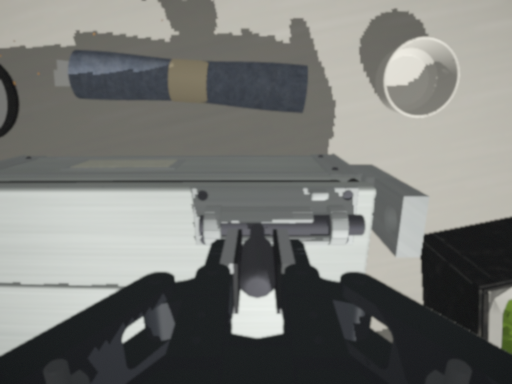

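```bash
python3 -m creep '[[0.0006,0.003,0,0,0,0,255],[0.0012,0.006,0,0,0,0,255],[0.0018,0.009,0,0,0,0,255],[0.0024,0.0118,0,0,0,0,255],[0.0024,0.0118,0,0,0,0,255]]'
```

```text
t: 5.4
position: [0.5371, -0.0132, 0.1683]
tool_rot: [-1.564, 0.159, -0.159]
ft_force: [0.5, 1.4, 0.9]
width: 0.0151
```

```bash
python3 -m creep '[[0,0,-0.0015,0,0,0,255],[0,0,-0.003,0,0,0,255],[0.0003,0.0015,-0.003,0,0,0,255],[0.0006,0.003,-0.003,0,0,0,255],[0.0006,0.003,-0.003,0,0,0,255]]'
```

```text
t: 6.02
position: [0.5375, -0.0107, 0.1654]
tool_rot: [-1.565, 0.159, -0.159]
ft_force: [-2.9, -0.7, 4.8]
width: 0.0148
```

```bash
python3 -m creep '[[0.0002,0.001,0,0,0,0,255],[0.0004,0.002,0,0,0,0,255],[0.0004,0.002,0,0,0,0,255]]'; python3 -c "
from h import *
print(observe()['ft_force'])"
```

```text
t: 6.4
position: [0.5379, -0.0087, 0.1653]
tool_rot: [-1.565, 0.159, -0.159]
ft_force: [-1.9, -0.6, 4.8]
width: 0.0149
[-1.87767624 -0.64739353  4.76338807]
```

```bash
python3 -m creep '[[0.0002,0.001,0,0,0,0,255],[0.0004,0.002,0,0,0,0,255],[0.0004,0.002,0,0,0,0,255]]'; python3 -c "
from h import *
print(observe()['ft_force']);save('wrist','w5.png')"
```

```text
t: 6.78
position: [0.5382, -0.0071, 0.1653]
tool_rot: [-1.566, 0.16, -0.159]
ft_force: [-3.2, -4.5, 5.9]
width: 0.0149
[-3.15853026 -4.48191147  5.92515501]
```

View pics/w5.png

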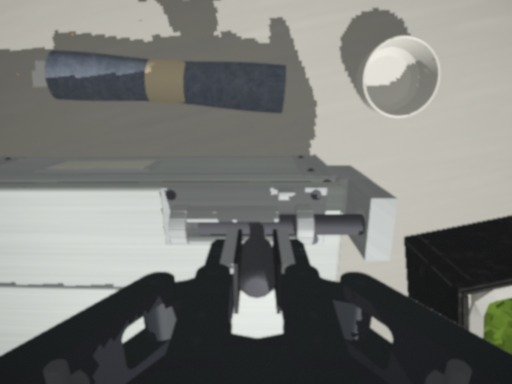

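```bash
python3 -m creep '[[0,0.0002,-0.0005,0,0,0,255],[0,0.0002,-0.001,0,0,0,255],[0,0.0002,-0.001,0,0,0,255]]'; python3 -m creep '[[0,0,-0.0005,0,0,0,255],[0,0,-0.001,0,0,0,255],[0,0,-0.001,0,0,0,255]]'
```

```text
t: 7.2
position: [0.5383, -0.0065, 0.1644]
tool_rot: [-1.565, 0.159, -0.159]
ft_force: [-2.0, -0.9, 5.3]
width: 0.0151
t: 7.58
position: [0.5382, -0.0065, 0.1635]
tool_rot: [-1.565, 0.159, -0.159]
ft_force: [-3.6, -0.4, 7.3]
width: 0.0148
```

```bash
python3 -m creep '[[0.0001,0.0005,0,0,0,0,255],[0.0002,0.001,0,0,0,0,255],[0.0002,0.001,0,0,0,0,255]]'
```

```text
t: 7.95
position: [0.5384, -0.0054, 0.1635]
tool_rot: [-1.565, 0.159, -0.159]
ft_force: [-3.4, -1.9, 7.0]
width: 0.015
```

```bash
python3 -m creep '[[0.0001,0.0005,0,0,0,0,255],[0.0002,0.001,0,0,0,0,255],[0.0002,0.001,0,0,0,0,255]]';python3 -m creep '[[0.0001,0.0005,0,0,0,0,255],[0.0002,0.001,0,0,0,0,255],[0.0002,0.001,0,0,0,0,255]]'
```

```text
t: 8.32
position: [0.5387, -0.0045, 0.1635]
tool_rot: [-1.565, 0.159, -0.159]
ft_force: [-3.1, -1.8, 7.4]
width: 0.0148
t: 8.7
position: [0.5388, -0.0034, 0.1635]
tool_rot: [-1.565, 0.159, -0.159]
ft_force: [-3.5, -1.6, 6.9]
width: 0.0151
```

```bash
python3 -m creep '[[0,0.001,0,0,0,0,255],[-0.0002,0.002,0,0,0,0,255],[-0.0003,0.003,0,0,0,0,255],[-0.0005,0.004,0,0,0,0,255]]'; python3 -c "
from h import *
save('wrist','w6.png')"
```

```text
t: 9.2
position: [0.5391, 0.0004, 0.1637]
tool_rot: [-1.565, 0.158, -0.161]
ft_force: [0.1, -2.2, 5.8]
width: 0.0148
```

View pics/w6.png

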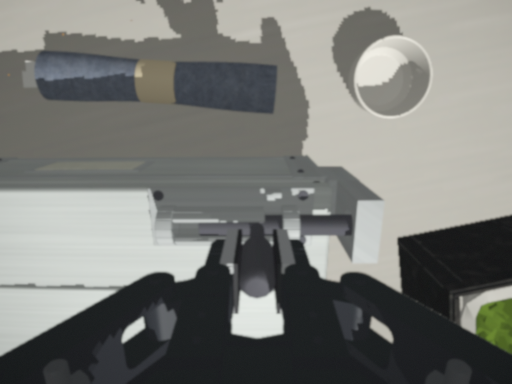

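```bash
python3 -m creep '[[0.0002,0.001,0,0,0,0,255],[0.0004,0.002,0,0,0,0,255],[0.0006,0.003,0,0,0,0,255],[0.0008,0.004,0,0,0,0,255]]';  python3 -m creep '[[0.0002,0.001,0,0,0,0,255],[0.0004,0.002,0,0,0,0,255],[0.0006,0.003,0,0,0,0,255],[0.0006,0.003,0,0,0,0,255]]'
```

```text
t: 9.75
position: [0.5399, 0.0044, 0.1637]
tool_rot: [-1.565, 0.158, -0.161]
ft_force: [0.4, -1.9, 5.3]
width: 0.0148
t: 10.25
position: [0.5406, 0.0075, 0.1638]
tool_rot: [-1.565, 0.158, -0.161]
ft_force: [0.6, -1.3, 5.1]
width: 0.0151
```

```bash
python3 -m creep '[[0.0002,0.001,0,0,0,0,255],[0.0004,0.002,0,0,0,0,255],[0.0004,0.002,0,0,0,0,255]]';  python3 -m creep '[[0.0001,0.0006,0,0,0,0,255],[0.0002,0.001,0,0,0,0,255],[0.0002,0.001,0,0,0,0,255]]'
```

```text
t: 10.62
position: [0.541, 0.0095, 0.1637]
tool_rot: [-1.565, 0.158, -0.161]
ft_force: [0.5, -1.5, 6.3]
width: 0.0152
t: 11.0
position: [0.5411, 0.0102, 0.1637]
tool_rot: [-1.565, 0.158, -0.161]
ft_force: [-0.3, -2.3, 5.9]
width: 0.0152
```

```bash
python3 -m creep '[[0.0001,0.0004,0,0,0,0,255],[0.0001,0.0006,0,0,0,0,255],[0.0001,0.0006,0,0,0,0,255]]'; python3 -c "
from h import *
save('wrist','w7.png')"
```

```text
t: 11.38
position: [0.5411, 0.0104, 0.1637]
tool_rot: [-1.566, 0.158, -0.161]
ft_force: [-0.2, -5.8, 6.0]
width: 0.0149
```

View pics/w7.png

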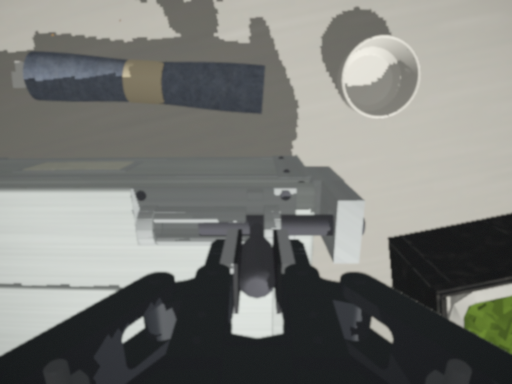

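```bash
python3 -m creep '[[-0.0001,-0.0006,0,0,0,0,255],[-0.0001,-0.0006,0,0,0,0,255],[-0.0026,-0.0001,-0.0001,0,0,0,255],[-0.0051,0.0004,-0.0003,0,0,0,255],[-0.0051,0.0004,-0.0003,0,0,0,255]]' 20
```

```text
t: 12.05
position: [0.5373, 0.011, 0.1638]
tool_rot: [-1.565, 0.156, -0.163]
ft_force: [5.7, -3.9, 5.3]
width: 0.0148
```

```bash
python3 -m creep '[[-0.0025,0.0003,-0.0004,0,0,0,255],[-0.005,0.0006,-0.0009,0,0,0,255],[-0.005,0.0006,-0.0009,0,0,0,255]]'
```

```text
t: 12.42
position: [0.5325, 0.0119, 0.1631]
tool_rot: [-1.565, 0.155, -0.163]
ft_force: [6.3, -2.2, 5.1]
width: 0.0147
```

```bash
python3 -m creep '[[-0.0024,0.0005,-0.0007,0,0,0,255],[-0.0047,0.001,-0.0015,0,0,0,255],[-0.007,0.0014,-0.0026,0,0,0,255],[-0.0094,0.0019,-0.0037,0,0,0,255],[-0.0094,0.0019,-0.0037,0,0,0,255]]'; python3 -c "
from h import *
save('wrist','w8.png')"
```

```text
t: 13.05
position: [0.523, 0.0138, 0.1597]
tool_rot: [-1.565, 0.155, -0.164]
ft_force: [5.2, -1.3, 6.8]
width: 0.015
```

View pics/w8.png

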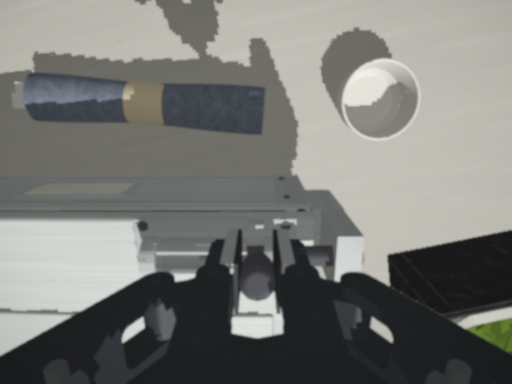

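```bash
python3 -m creep '[[-0.0022,0.0004,-0.0013,0,0,0,255],[-0.0043,0.0009,-0.0026,0,0,0,255],[-0.0068,0.0014,-0.0045,0,0,0,255],[-0.0092,0.0018,-0.0066,0,0,0,255],[-0.0092,0.0018,-0.0066,0,0,0,255]]'
```

```text
t: 13.72
position: [0.5126, 0.0159, 0.1534]
tool_rot: [-1.565, 0.157, -0.162]
ft_force: [-3.1, -1.4, 14.1]
width: 0.0148
```

```bash
python3 -m creep '[[-0.003,0.0006,-0.0006,0,0,0,255],[-0.0045,0.0009,-0.002,0,0,0,255],[-0.0055,0.0011,-0.0035,0,0,0,255],[-0.0055,0.0011,-0.0035,0,0,0,255]]'
```

```text
t: 14.22
position: [0.5067, 0.0171, 0.1491]
tool_rot: [-1.564, 0.158, -0.16]
ft_force: [-3.5, -0.5, 8.6]
width: 0.0146
```

```bash
python3 -m creep '[[-0.0026,0.0005,-0.0026,0,0,0,255],[-0.0047,0.0009,-0.0052,0,0,0,255],[-0.0063,0.0012,-0.0082,0,0,0,255],[-0.0076,0.0014,-0.0113,0,0,0,255],[-0.0076,0.0014,-0.0113,0,0,0,255]]'; python3 -c "
from h import *
save('wrist','w9.png');save('scene','s9.png')"
```

```text
t: 14.85
position: [0.498, 0.0188, 0.1372]
tool_rot: [-1.564, 0.16, -0.158]
ft_force: [-7.7, 2.8, 8.4]
width: 0.0152
```

View pics/w9.png

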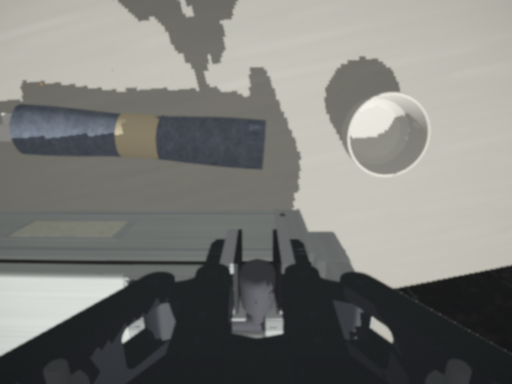

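```bash
python3 - <<'E'
import cv2
a=cv2.imread('pics/s9.png')[90:240,155:335]; cv2.imwrite('pics/s9z.png',cv2.resize(a,None,fx=4,fy=4,interpolation=cv2.INTER_CUBIC))
E
```

```text
(no output)
```

View pics/s9z.png

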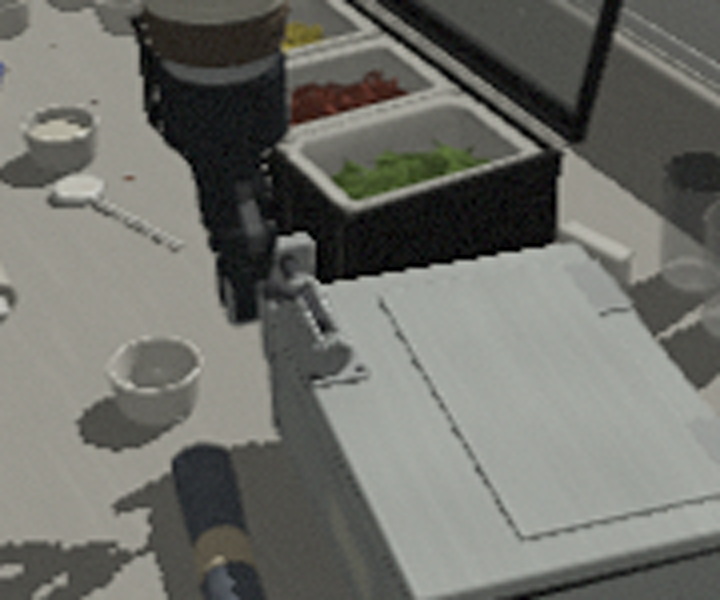

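```bash
python3 -m creep '[[-0.002,0.0006,0,0,0,0,255],[-0.003,0.0008,-0.002,0,0,0,255],[-0.0034,0.0009,-0.004,0,0,0,255],[-0.0038,0.001,-0.006,0,0,0,255],[-0.0038,0.001,-0.006,0,0,0,255]]'
```

```text
t: 15.58
position: [0.4944, 0.0195, 0.1305]
tool_rot: [-1.565, 0.16, -0.158]
ft_force: [-5.3, 1.3, 4.6]
width: 0.0149
```

```bash
python3 -m creep '[[-0.001,0.0003,-0.0015,0,0,0,255],[-0.0013,0.0004,-0.003,0,0,0,255],[-0.0013,0.0004,-0.0045,0,0,0,255],[-0.0013,0.0004,-0.0045,0,0,0,255]]'
```

```text
t: 16.08
position: [0.4932, 0.0198, 0.1262]
tool_rot: [-1.565, 0.16, -0.158]
ft_force: [-4.7, 1.9, 4.6]
width: 0.0149
```

```bash
python3 -m creep '[[-0.0004,0.0001,-0.001,0,0,0,255],[-0.0004,0.0001,-0.002,0,0,0,255],[-0.0004,0.0001,-0.002,0,0,0,255]]'; python3 -m creep '[[0,0,-0.001,0,0,0,255],[0,0,-0.002,0,0,0,255],[0,0,-0.002,0,0,0,255]]'
```

```text
t: 16.45
position: [0.4929, 0.0199, 0.1242]
tool_rot: [-1.565, 0.16, -0.159]
ft_force: [-6.2, 0.7, 3.6]
width: 0.0149
t: 16.82
position: [0.4927, 0.0199, 0.1221]
tool_rot: [-1.565, 0.16, -0.158]
ft_force: [-6.9, 1.1, 4.5]
width: 0.0148
```

```bash
python3 -m creep '[[-0.0005,0.0001,-0.001,0,0,0,255],[-0.0005,0.0001,-0.0015,0,0,0,255],[-0.0005,0.0001,-0.0015,0,0,0,255]]'; python3 -m creep '[[0,0,-0.001,0,0,0,255],[0,0,-0.0015,0,0,0,255],[0,0,-0.0015,0,0,0,255]]'
```

```text
t: 17.2
position: [0.4926, 0.0199, 0.1208]
tool_rot: [-1.565, 0.16, -0.159]
ft_force: [-4.9, 1.0, 4.0]
width: 0.0147
t: 17.58
position: [0.4924, 0.02, 0.1194]
tool_rot: [-1.565, 0.16, -0.159]
ft_force: [-6.4, 1.6, 5.8]
width: 0.0151
```

```bash
python3 -m creep '[[0,0,-0.001,0,0,0,255],[0,0,-0.0015,0,0,0,255],[0,0,-0.0015,0,0,0,255]]'; python3 -c "
from h import *
save('wrist','w10.png')"
```

```text
t: 17.95
position: [0.4924, 0.02, 0.118]
tool_rot: [-1.565, 0.16, -0.159]
ft_force: [-6.6, 0.9, 6.6]
width: 0.015
```

View pics/w10.png

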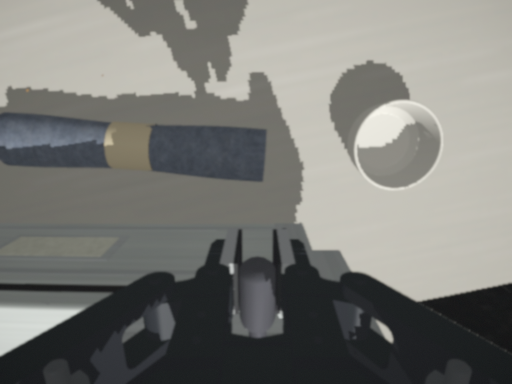

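```bash
python3 -m creep '[[0,0,-0.001,0,0,0,255],[0,0,-0.002,0,0,0,255],[0,0,-0.002,0,0,0,255]]'; python3 -c "
from h import *
save('scene','s10.png');
for c in ['scene','wrist']:
  if c=='wrist': save('wrist','w11.png')
  for l in ['knob','rod']:
    r=place_of(l,c); print(l,[(np.round(q['point'],4).tolist(),round(q['p'],2)) for q in r[:2]])
a=cv2.imread('pics/s10.png')[90:240,155:335]; cv2.imwrite('pics/s10z.png',cv2.resize(a,None,fx=4,fy=4,interpolation=cv2.INTER_CUBIC))"
```

```text
t: 18.38
position: [0.4922, 0.02, 0.1161]
tool_rot: [-1.565, 0.16, -0.158]
ft_force: [-8.8, 1.1, 7.4]
width: 0.0149
knob [([0.5005, 0.0141, 0.1409], 0.4), ([0.5374, 0.0107, 0.1369], 0.2)]
rod [([0.5375, 0.0117, 0.1348], 0.65)]
knob [([0.4999, 0.0182, 0.1437], 0.74)]
rod []
```

View pics/s10z.png

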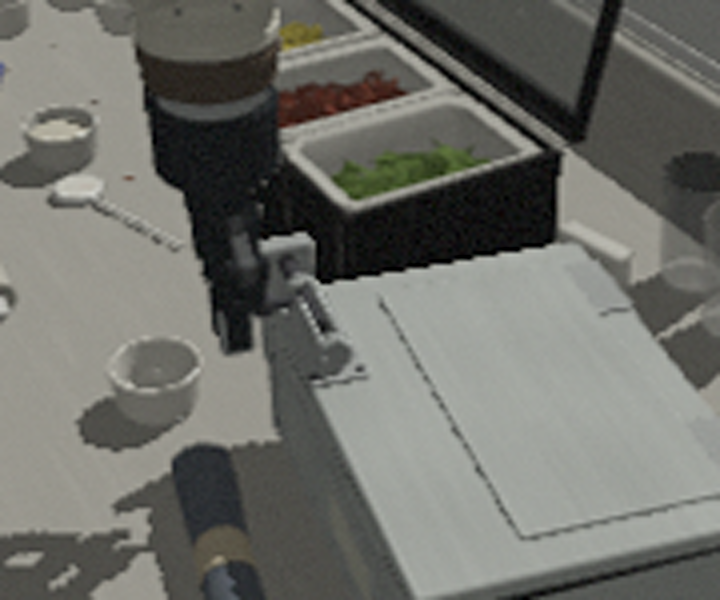

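```bash
python3 -m creep '[[0,0,0,0,0,0,200],[0,0,0,0,0,0,165],[0,0,0,0,0,0,165],[0,0,0.02,0,0,0,165],[0,0,0.055,0,0,0,165]]'; python3 -m creep '[[0,0,0.01,0,0,0,200],[0,0,0.015,0,0,0,255],[0,0,0.015,0,0,0,255]]'; python3 -c "
from h import *
save('wrist','w12.png');save('scene','s12.png');
for c in ['scene','wrist']:
  for l in ['knob','rod']:
    r=place_of(l,c); print(l,[(np.round(q['point'],4).tolist(),round(q['p'],2)) for q in r[:2]])
a=cv2.imread('pics/s12.png')[90:240,155:335]; cv2.imwrite('pics/s12z.png',cv2.resize(a,None,fx=4,fy=4,interpolation=cv2.INTER_CUBIC))"
```

```text
t: 19.3
position: [0.4922, 0.0199, 0.1704]
tool_rot: [-1.565, 0.161, -0.157]
ft_force: [1.0, -0.3, -0.3]
width: 0.0302
t: 19.68
position: [0.4927, 0.0199, 0.1853]
tool_rot: [-1.565, 0.16, -0.159]
ft_force: [0.1, -0.0, -1.0]
width: -0.0001
knob [([0.502, 0.0146, 0.1444], 0.61)]
rod [([0.5352, 0.0119, 0.1368], 0.48)]
knob [([0.4981, 0.0181, 0.1423], 0.74)]
rod []
```

View pics/w12.png

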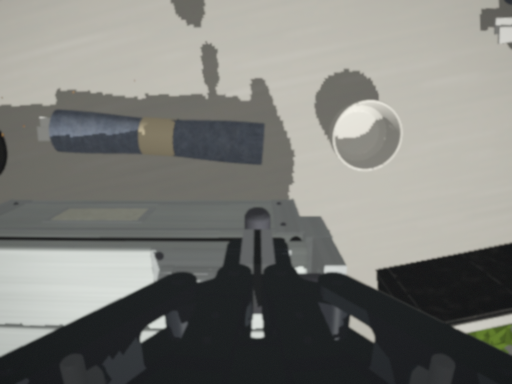

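View pics/s12z.png

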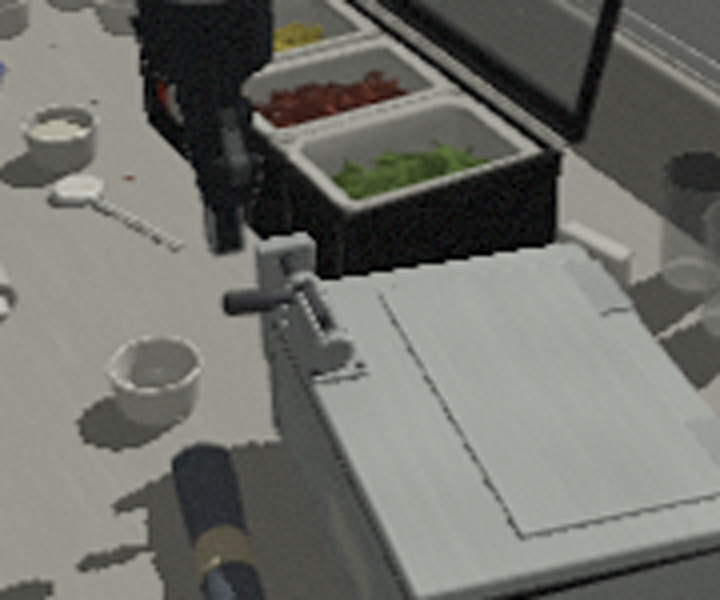

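```bash
python3 -m creep '[[0,0,-0.012,0,0,0,255],[0,0,-0.024,0,0,0,255],[0,0,-0.028,0,0,0,255],[0,0,-0.031,0,0,0,255],[0,0,-0.032,0,0,0,255]]'; python3 -m creep '[[0,0,-0.001,0,0,0,255],[0,0,-0.002,0,0,0,255],[0,0,-0.002,0,0,0,255]]'
```

```text
t: 20.6
position: [0.4928, 0.0199, 0.154]
tool_rot: [-1.565, 0.159, -0.159]
ft_force: [0.1, 0.2, 0.0]
width: -0.0002
t: 20.98
position: [0.4928, 0.0199, 0.1523]
tool_rot: [-1.565, 0.159, -0.159]
ft_force: [-2.1, 0.3, 2.7]
width: -0.0001
```

```bash
python3 -m creep '[[0,0,-0.0005,0,0,0,255],[0,0,-0.001,0,0,0,255],[0,0,-0.001,0,0,0,255]]'; python3 -m creep '[[0,0,-0.0005,0,0,0,255],[0,0,-0.001,0,0,0,255],[0,0,-0.001,0,0,0,255]]'
```

```text
t: 21.35
position: [0.4926, 0.02, 0.1511]
tool_rot: [-1.565, 0.159, -0.159]
ft_force: [-2.3, 0.4, 4.8]
width: 0.0002
t: 21.72
position: [0.4924, 0.02, 0.1501]
tool_rot: [-1.565, 0.16, -0.159]
ft_force: [-4.5, 0.2, 5.8]
width: -0.0001
```

```bash
python3 -m creep '[[0,0,-0.0005,0,0,0,255],[0,0,-0.001,0,0,0,255],[0,0,-0.001,0,0,0,255]]'; python3 -m creep '[[0,0,-0.0005,0,0,0,255],[0,0,-0.001,0,0,0,255],[0,0,-0.001,0,0,0,255]]'
```

```text
t: 22.1
position: [0.4924, 0.02, 0.1492]
tool_rot: [-1.565, 0.16, -0.159]
ft_force: [-5.0, 1.2, 6.1]
width: -0.0
t: 22.48
position: [0.4923, 0.0201, 0.1483]
tool_rot: [-1.565, 0.16, -0.159]
ft_force: [-4.5, 1.5, 7.1]
width: -0.0001
```

```bash
python3 -m creep '[[0,0,-0.0005,0,0,0,255],[0,0,-0.001,0,0,0,255],[0,0,-0.001,0,0,0,255]]'; python3 -m creep '[[0,0,-0.0005,0,0,0,255],[0,0,-0.001,0,0,0,255],[0,0,-0.001,0,0,0,255]]'
```

```text
t: 22.85
position: [0.4922, 0.0201, 0.1475]
tool_rot: [-1.565, 0.16, -0.159]
ft_force: [-7.4, 1.6, 9.4]
width: -0.0001
t: 23.22
position: [0.492, 0.0201, 0.1468]
tool_rot: [-1.565, 0.16, -0.158]
ft_force: [-8.2, 1.1, 11.3]
width: -0.0002
```

```bash
python3 -m creep '[[0,0,0.01,0,0,0,255],[0,0,0.04,0,0,0,255],[-0.02,0.03,0.08,0,0,0,255],[-0.05,0.08,0.09,0,0,0,255],[-0.08,0.13,0.09,0,0,0,255]]'; python3 -c "
from h import *
save('wrist','w13.png');save('scene','s13.png');save('top','t13.png')
for c in ['scene','wrist','top']:
  for l in ['knob','rod']:
    r=place_of(l,c); print(l,[(np.round(q['point'],4).tolist(),round(q['p'],2)) for q in r[:2]])
a=cv2.imread('pics/s13.png')[120:220,185:325]; cv2.imwrite('pics/s13z.png',cv2.resize(a,None,fx=5.7,fy=5.7,interpolation=cv2.INTER_CUBIC))"
```

```text
t: 23.85
position: [0.4125, 0.151, 0.237]
tool_rot: [-1.564, 0.159, -0.162]
ft_force: [0.9, 1.1, -0.3]
width: 0.0004
knob [([0.5035, 0.0144, 0.1431], 0.59)]
rod [([0.54, 0.0135, 0.1384], 0.42)]
knob []
rod []
knob [([0.502, 0.0197, 0.143], 0.47)]
rod [([0.5421, 0.0079, 0.1412], 0.48)]
```

View pics/w13.png

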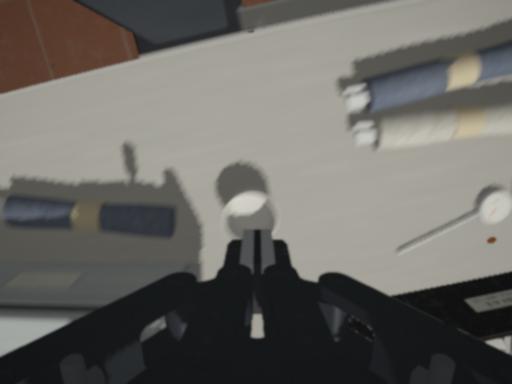

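View pics/s13z.png

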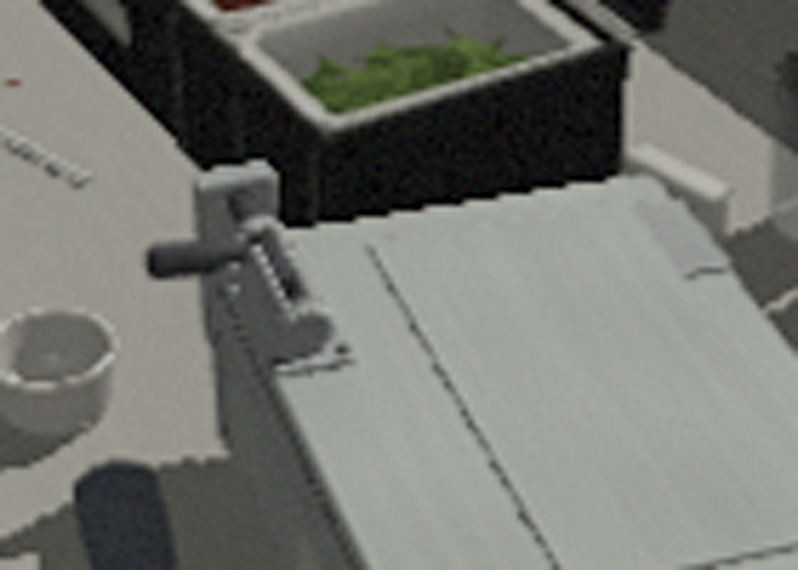

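```bash
python3 -c "
from h import *
for b in (b0,[b0[0],b0[1],-.17]):
 for a in (.02,.03):
  for th in (1.1,1.2,1.3,1.4,1.5,1.6):
    X=[[-.094-r*np.sin(th),.114,.132+r*np.cos(th)] for r in (.022,.054)]
    p=proj('scene',box2w(lid(X,a),b)); d=p[1]-p[0]; print(b[2],a,th,p.round(1).tolist(),'slope',round(d[1]/d[0],3))
im=cv2.imread('pics/s13.png')[150:178,200:240]; cv2.imwrite('pics/s13zz.png',cv2.resize(im,None,fx=20,fy=20,interpolation=cv2.INTER_NEAREST))
t=trace('knob','scene')
for q in t[:1]:
  ys,xs=np.nonzero(q['pixels']); m=(xs<230)
  print(q['p'],xs.min(),xs.max(),np.polyfit(xs[m],ys[m],1)); print([(x,ys[xs==x].min(),ys[xs==x].max()) for x in np.unique(xs)])
"
```

```text
-0.202 0.02 1.1 [[223.5, 163.2], [212.1, 160.2]] slope 0.258
-0.202 0.02 1.2 [[223.2, 163.9], [211.4, 162.0]] slope 0.157
-0.202 0.02 1.3 [[223.0, 164.6], [210.8, 163.9]] slope 0.062
-0.202 0.02 1.4 [[222.8, 165.4], [210.5, 165.7]] slope -0.028
-0.202 0.02 1.5 [[222.7, 166.1], [210.3, 167.5]] slope -0.115
-0.202 0.02 1.6 [[222.8, 166.8], [210.4, 169.3]] slope -0.201
-0.202 0.03 1.1 [[223.6, 162.4], [212.3, 159.3]] slope 0.27
-0.202 0.03 1.2 [[223.3, 163.1], [211.5, 161.1]] slope 0.167
-0.202 0.03 1.3 [[223.1, 163.8], [210.9, 163.0]] slope 0.072
-0.202 0.03 1.4 [[222.9, 164.6], [210.6, 164.8]] slope -0.018
-0.202 0.03 1.5 [[222.8, 165.3], [210.4, 166.6]] slope -0.106
-0.202 0.03 1.6 [[222.8, 166.0], [210.4, 168.4]] slope -0.192
-0.17 0.02 1.1 [[222.5, 164.2], [211.2, 161.5]] slope 0.241
-0.17 0.02 1.2 [[222.2, 164.9], [210.4, 163.3]] slope 0.139
-0.17 0.02 1.3 [[222.0, 165.7], [209.8, 165.1]] slope 0.044
-0.17 0.02 1.4 [[221.8, 166.4], [209.5, 167.0]] slope -0.047
-0.17 0.02 1.5 [[221.8, 167.2], [209.4, 168.8]] slope -0.135
-0.17 0.02 1.6 [[221.8, 167.9], [209.5, 170.6]] slope -0.222
-0.17 0.03 1.1 [[222.6, 163.4], [211.3, 160.6]] slope 0.253
-0.17 0.03 1.2 [[222.3, 164.2], [210.5, 162.4]] slope 0.15
-0.17 0.03 1.3 [[222.1, 164.9], [210.0, 164.2]] slope 0.054
-0.17 0.03 1.4 [[221.9, 165.6], [209.6, 166.1]] slope -0.037
-0.17 0.03 1.5 [[221.8, 166.4], [209.4, 167.9]] slope -0.125
-0.17 0.03 1.6 [[221.8, 167.1], [209.5, 169.7]] slope -0.212
```

View pics/s13zz.png

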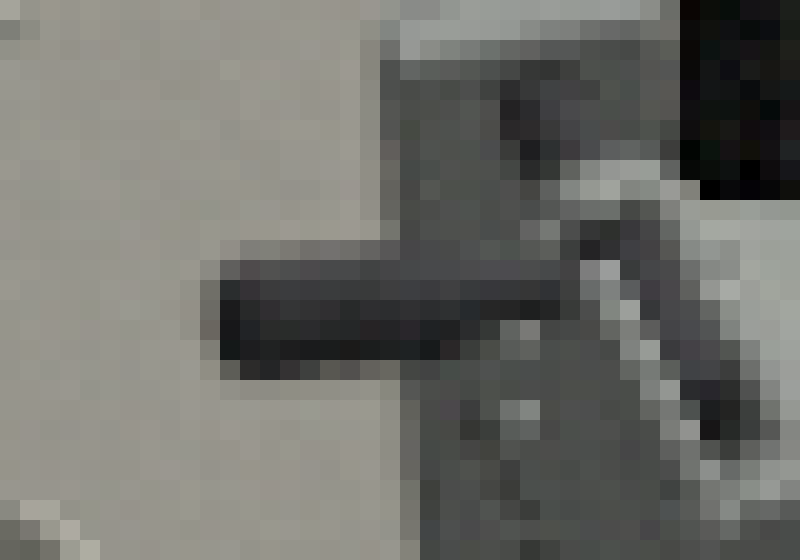

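```bash
python3 -c "
import cv2,numpy as np
a=[cv2.resize(cv2.imread('pics/%s.png'%n)[150:178,200:240],None,fx=10,fy=10,interpolation=cv2.INTER_NEAREST) for n in ('s12','s13')]
cv2.imwrite('pics/cmp.png',np.hstack(a))"
```

```text
(no output)
```

View pics/cmp.png

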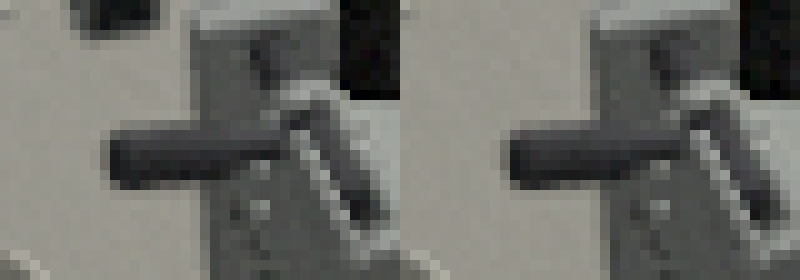

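```bash
python3 -c "
from h import *
print(observe()['ft_force'],observe()['t'])
camera('scene')
for l in ['cutlery_roll','ramekin','bell']:
    r=place_of(l,'scene'); print(l,[(np.round(q['point'],4).tolist(),round(q['p'],2)) for q in r[:1]])
finish_job()"
```

```text
[ 0.56472049 -0.56061265 -0.08813336] 24.35
cutlery_roll [([0.4322, -0.0752, -0.0007], 0.96)]
ramekin [([0.4764, 0.1247, -0.0012], 0.84)]
bell [([0.407, -0.2757, -0.0018], 0.89)]
the job is handed in; nothing more can be done
```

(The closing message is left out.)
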